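# Find the full salt tin by its weight

### The job

Three identical black-lidded aluminium tins stand on the counter, and only one of them is still full of salt. Find the full, heavy one by lifting and feeling the weight, and set it down gently, upright, in the middle of the empty celadon saucer. The other two tins must be left standing upright on the bare counter, off the saucers.

Things in the scene. Friction and masses are not known exactly. Their poses are not given: they have to be found in the camera images.
- tin_a: Closed aluminium tin, flat black lid (fixed on), thin black band 20 mm up; 62 mm diameter, 120 mm high; identical to the other two. Origin: centre of its underside, z up; starts upright. One of the three, drawn anew each time whatever its name, holds a block of rock salt and weighs 0.51 to 0.65 kg in all; the other two are near empty, about 0.17 kg each. Rigid: 35 N of grip is fine.
- tin_b: Closed aluminium tin, flat black lid (fixed on), thin black band 20 mm up; 62 mm diameter, 120 mm high; identical to the other two. Origin: centre of its underside, z up; starts upright. One of the three, drawn anew each time whatever its name, holds a block of rock salt and weighs 0.51 to 0.65 kg in all; the other two are near empty, about 0.17 kg each. Rigid: 35 N of grip is fine.
- tin_c: Closed aluminium tin, flat black lid (fixed on), thin black band 20 mm up; 62 mm diameter, 120 mm high; identical to the other two. Origin: centre of its underside, z up; starts upright. One of the three, drawn anew each time whatever its name, holds a block of rock salt and weighs 0.51 to 0.65 kg in all; the other two are near empty, about 0.17 kg each. Rigid: 35 N of grip is fine.
- saucer: The empty pale-green celadon saucer, loose on the counter, 160 mm across and 18 mm high at its rim. Its flat inner floor is 112 mm across and lies 8 mm above the counter. Origin: centre of its underside, z up. (A second such saucer, farther to the left, holds three limes: not this one.)

How it is judged:
By the outcome, as a careful person would: the job done as asked, in the order asked, and still so for the second after the job is handed in, with the robot touching nothing.
It also fails if it takes over 64 s, if anything falls off the work surface, if the arm or the gripper's body presses on something with over 40 N, if the wrist force passes 120 N, or if a joint passes its speed limit or range.

### The arm

A 7-joint arm with a two-finger parallel gripper is mounted at the origin on the work surface. World frame = base frame: x ahead of the robot, y to its left, z up, the work surface at z = 0. Lengths are in m, angles in rad, forces in N, time in s.
With the tool pointing down it reaches from about 0.425 to 0.875 m from the base axis. Payload 4.7 kg.
Tool frame: the origin (TCP) lies midway between the tips of the shut fingers; the grasp point (between the pads) lies 19 mm behind it; x points along the fingers, z is the direction in which the jaws open and shut, and the axes are right-handed (so a half turn about x gives the same grasp; the last joint's range is limited). The gripper opens to 87 mm and grips with 3 to 60 N. Pads are 19 mm wide; open, the fingers measure 117 mm over their backs; the gripper's body (75 mm by 190 mm) begins 51 mm behind the grasp point.
Start: joints at [-1.232, 0.321, -0.07, 1.45, 0.023, 1.371, -0.057], TCP at [0.207, 0.616, 0.223] pointing down, gripper open.
Joint ranges: [-2.86, 2.86], [-0.3, 2.09], [-1.38, 1.24], [0.06, 2.45], [-1.56, 4.7], [0.09, 2.05], [-2.69, 2.69]. Speed limits (rad/s): [2.57, 2.57, 3.14, 3.14, 3.14, 3.14, 3.14].

### API

Orientations are given as a rotation vector (axis times angle).
In Python, from bench import ctrl, vision, close_job gives the robot as it stands. The module is installed in compiled form; this text tells all that it offers.
- The arm moves only by the tool servo_tool, never from a script. Its argument "commands" is a list that holds one entry, the list of rows, each a list of 7 numbers: the turn, a rotation vector about the tool's x, y, z in degrees, then the shift along the tool's x, y, z in mm, then the finger opening in mm, from 0 to 87. In form: [[[wx, wy, wz, x, y, z, grip], ...]]. A call has 1 to 5 rows; each row is the pose to reach, as a shift and turn from the pose commanded when the call began, along the tool's axes at that moment; what a row does not reach only later rows make up. A row lasts 1/8 s, in which the tool goes at most 62.5 mm and 10.7 degrees, less where a joint would pass 70% of its speed; a pose out of reach is approached as far as the arm can. A call with a gripper value outside its range is refused whole. The fingers move at their own pace and stop on an object; "newtons" is the grip in N (left out, the last holds). Time passes only in rows, so rows that repeat a pose let the fingers close. It gives the time, the measured TCP pose, the force and the opening at its end, in the units of the state.
- ctrl.get_state(): the state, without advancing time (a new reading comes with each control period).
- vision.get_image(name): name is "scene" or "side" or "wrist"; returns the picture (384x512x3 uint8, red, green, blue); there is no depth.
- vision.camera_info(name): a dict with "fov_y" (degrees; the focal length in pixels is half the picture's height over the tangent of half this angle, whatever the lens; pixels are square), "cx", "cy" (the principal point, pixels), "dist" ([k1, k2, p1, p2, k3] as OpenCV has them; the pictures are not rectified), "pose" (4x4, takes a point from camera to world coordinates). Camera axes: x right, y down, z forward; pixel columns grow to the right and rows downward; lengths in m; the calibration is good to about 2 mm. A picture is of the moment at which its call begins: read the wrist's pose just before it. camera_info takes no time and is no camera call; for the wrist camera it gives the pose at the moment of the call.
- close_job(): hands the job in, once; it reports no verdict.
The state is a dict: "time": time; "joint_positions": joint angles; "qd": joint speeds; "joint_torque": joint torques, N m; "position": TCP position; "tool_rot": TCP orientation; "ft_force": force on the tool from outside, world axes, zero at the start; "torque": the same for the moment, N m; "grip_width": opening from 0.0 (shut) to 1.0 (fully open).
Only numpy, scipy, OpenCV 4.12 (cv2) and the standard library are available. Lean on these libraries where they do the work, as an engineer would, in place of code of your own. Each camera call takes 0.05 s, during which the arm holds its last target. There are 200 camera calls.

## Working session

There is one attempt and no reset: what is moved stays moved. The work goes in short steps, Python scripts to look and compute and a tool call to move; the robot and the scene stay as the last step left them, time stands still between calls to the robot, and variables do not carry over. Pictures are saved under pics/ and viewed, about 8 in all and at most 12, crops included, and the job is handed in when it is done.

Besides the shell and the picture viewer there is one more tool, called after "Emit:" by a JSON object that holds its "name" and its "arguments", one argument or row to a line. servo_tool: Moves the arm, as the interface text tells. Its arguments: {"type":"object","properties":{"commands":{"type":"array"},"newtons":{"type":"number"}},"required":["commands"]}

```bash
mkdir -p pics; python3 - <<'E'
from bench import ctrl, vision
import cv2,numpy as np
s=ctrl.get_state()
for k in("time","position","tool_rot","ft_force","grip_width"):print(k,s[k])
for n in("scene","side"):
    i=vision.get_image(n);cv2.imwrite(f"pics/{n}0.png",i[:,:,::-1])
    c=vision.camera_info(n);print(n,c)
E
```

```text
time 0.0
position [0.20730226 0.61549009 0.22148703]
tool_rot [-0.96783305  1.34702773  0.96594775]
ft_force [0.56515283 0.44400707 0.32297277]
grip_width 1.004899661657372
scene {'fov_y': 44.63873689704388, 'cx': 261.6789563964334, 'cy': 181.8348803678031, 'dist': array([-0.12480607,  0.        ,  0.        ,  0.        ,  0.        ]), 'pose': array([[-0.2963039 ,  0.50896364, -0.80818316,  1.34472086],
       [ 0.95500814,  0.14655761, -0.25783777,  0.22743276],
       [-0.01278466, -0.84821983, -0.52949001,  0.56446973],
       [ 0.        ,  0.        ,  0.        ,  1.        ]])}
side {'fov_y': 57.63070133662816, 'cx': 257.9679817183444, 'cy': 192.96349910837898, 'dist': array([-0.06272306,  0.        ,  0.        ,  0.        ,  0.        ]), 'pose': array([[ 0.96779122, -0.16282088,  0.19201436,  0.39414363],
       [-0.25168112, -0.60736271,  0.75350326, -0.61974059],
       [-0.0060637 , -0.77756022, -0.62877924,  0.50971505],
       [ 0.        ,  0.        ,  0.        ,  1.        ]])}
```

View pics/scene0.png

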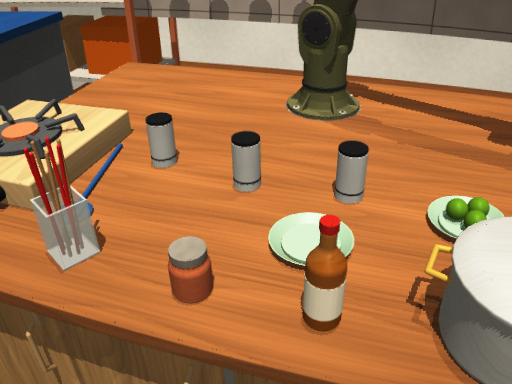

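View pics/side0.png

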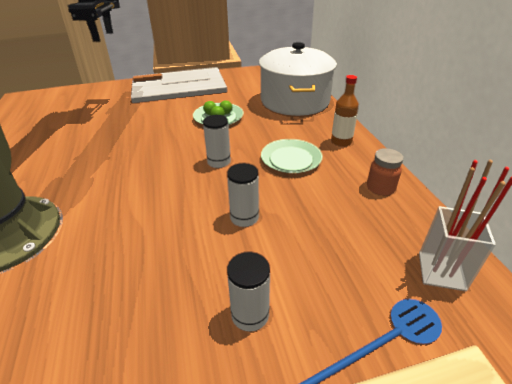

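The scene view shows three tins, with lid centres near (160,119), (246,139) and (352,149), and the empty saucer near (311,241). In the side view the lids are at (249,269), (243,173) and (216,122), and the saucer is at (291,157).

```bash
cat > h.py <<'E'
from bench import ctrl, vision
import cv2,numpy as np
from scipy.spatial.transform import Rotation as R
def K(c,h=384):
    f=h/2/np.tan(np.radians(c["fov_y"]/2));return np.array([[f,0,c["cx"]],[0,f,c["cy"]],[0,0,1]])
def ray(c,uv,z):
    p=cv2.undistortPoints(np.array([[uv]],float),K(c),c["dist"])[0,0]
    T=c["pose"];d=T[:3,:3]@[*p,1];o=T[:3,3];return o+d*(z-o[2])/d[2]
def rel(target,s=None):
    "shift in tool axes, mm"
    s=s or ctrl.get_state();M=R.from_rotvec(s["tool_rot"]).as_matrix()
    return 1000*M.T@(np.array(target)-s["position"])
E
python3 - <<'E'
from h import *
np.set_printoptions(precision=4,suppress=True)
P={"scene":[(160,119),(246,139),(352,149),(311,240)],"side":[(249,269),(243,173),(216,122),(291.5,156)]}
for n in P:
    c=vision.camera_info(n)
    for uv,z in zip(P[n],(.12,.12,.12,.012)):print(n,ray(c,uv,z))
s=ctrl.get_state();print(R.from_rotvec(s["tool_rot"]).as_matrix());print(vision.camera_info("wrist"))
E
```

```text
scene [ 0.4681 -0.2983  0.12  ]
scene [ 0.5126 -0.0713  0.12  ]
scene [0.4959 0.1495 0.12  ]
scene [0.6713 0.1073 0.012 ]
side [ 0.4583 -0.3136  0.12  ]
side [ 0.5008 -0.0865  0.12  ]
side [0.4842 0.134  0.12  ]
side [0.6693 0.1026 0.012 ]
[[-0.0005 -0.9477  0.319 ]
 [-0.0017  0.319   0.9477]
 [-1.     -0.0001 -0.0018]]
{'fov_y': 60.72665907682922, 'cx': 251.8495645118697, 'cy': 186.15073805852515, 'dist': array([-0.0866,  0.    ,  0.    ,  0.    ,  0.    ]), 'pose': array([[ 0.3186,  0.9118,  0.2591,  0.1366],
       [ 0.9479, -0.306 , -0.0888,  0.6395],
       [-0.0017,  0.2738, -0.9618,  0.3832],
       [ 0.    ,  0.    ,  0.    ,  1.    ]])}
```

Emit:
{"name": "servo_tool", "arguments": {
  "commands": [
    [[-10, 0, 0, -20, -60, -51, 87], [-18.7, 0, 0, -20, -110, -94, 87], [-18.7, 0, 0, -20, -160, -137, 87], [-18.7, 0, 0, -20, -200, -170, 87], [-18.7, 0, 0, -20, -230, -197, 87]]
  ],
  "newtons": 30
}}

```text
time: 0.72
position: [0.3637, 0.3534, 0.2424]
tool_rot: [-1.21, 1.209, 1.209]
ft_force: [0.2, -0.1, -0.7]
grip_width: 0.997
```

Emit:
{"name": "servo_tool", "arguments": {
  "commands": [
    [[0, 0, 0, -8, -26, -43, 87], [0, 0, 0, -8, -56, -93, 87], [0, 0, 0, -8, -86, -143, 87], [0, 0, 0, -8, -111, -185, 87], [0, 0, 0, -8, -128, -213, 87]]
  ]
}}

```text
time: 1.35
position: [0.4917, 0.1403, 0.2503]
tool_rot: [-1.208, 1.21, 1.208]
ft_force: [0.8, 0.6, 0.1]
grip_width: 0.999
```

```bash
python3 - <<'E'
from h import *
s=ctrl.get_state();print(s["time"],s["position"],R.from_rotvec(s["tool_rot"]).as_matrix().round(3))
c=vision.camera_info("wrist");i=vision.get_image("wrist");cv2.imwrite("pics/w1.png",i[:,:,::-1])
c=vision.camera_info("scene")
for uv in[(322,325),(191,297)]:print(ray(c,uv,0))
E
```

```text
1.35 [0.49168343 0.14028662 0.25032181] [[-0.    -1.     0.001]
 [-0.     0.001  1.   ]
 [-1.     0.    -0.   ]]
[0.85529497 0.16534973 0.        ]
[ 0.85850605 -0.05320623  0.        ]
```

View pics/w1.png

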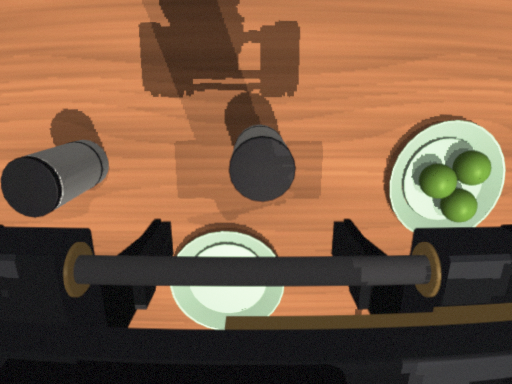

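In the wrist view, tin C's lid is at about (262,169), tin B's lid at (33,183), and the saucer centre near (227,280), partly hidden by the gripper.

```bash
python3 - <<'E'
from h import *
c=vision.camera_info("wrist")
print(ray(c,(262,168),.12),ray(c,(33,183),.12),ray(c,(227,280),.012))
c=vision.camera_info("side");s=vision.camera_info("scene")
# lid top faces: black region topmost rows -> rely on sub-pixel: upper centre
for uv in[(249,266),(243,170.5),(216,120)]:print(ray(c,uv,.12))
for uv in[(160,117),(246,136.5),(353,146.5)]:print(ray(s,uv,.12))
E
```

```text
[0.48513704 0.14475336 0.12      ] [ 0.49806617 -0.07605743  0.12      ] [0.66920232 0.0994803  0.012     ]
[ 0.45956123 -0.30841065  0.12      ]
[ 0.50259718 -0.07847335  0.12      ]
[0.48583262 0.144195   0.12      ]
[ 0.45777118 -0.30375026  0.12      ]
[ 0.50137658 -0.07514764  0.12      ]
[0.48438717 0.14999402 0.12      ]
```

Emit:
{"name": "servo_tool", "arguments": {
  "commands": [
    [[0, 0, 0, 50, 7, 5, 87], [0, 0, 0, 100, 7, 5, 87], [0, 0, 0, 145, 7, 5, 87], [0, 0, 0, 175, 7, 5, 87], [0, 0, 0, 175, 7, 5, 87]]
  ]
}}

```text
time: 2.02
position: [0.4815, 0.1474, 0.0731]
tool_rot: [-1.21, 1.214, 1.213]
ft_force: [0.1, -0.1, 1.4]
grip_width: 0.999
```

Emit:
{"name": "servo_tool", "arguments": {
  "commands": [
    [[0, 0, 0, 0, 0, 0, 50], [0, 0, 0, 0, 0, 0, 50], [0, 0, 0, 0, 0, 0, 50], [0, 0, 0, 0, 0, 0, 50], [0, 0, 0, 0, 0, 0, 50]]
  ]
}}

```text
time: 2.65
position: [0.4847, 0.1489, 0.0766]
tool_rot: [-1.21, 1.206, 1.21]
ft_force: [0.2, 1.1, 4.6]
grip_width: 0.702
```

Emit:
{"name": "servo_tool", "arguments": {
  "commands": [
    [[0, 0, 0, -15, 0, 0, 50], [0, 0, 0, -30, 0, 0, 50], [0, 0, 0, -30, 0, 0, 50], [0, 0, 0, -30, 0, 0, 50], [0, 0, 0, -30, 0, 0, 50]]
  ]
}}

```text
time: 3.28
position: [0.4833, 0.1479, 0.1049]
tool_rot: [-1.21, 1.21, 1.211]
ft_force: [0.1, 0.3, -5.1]
grip_width: 0.701
```

```bash
python3 - <<'E'
from h import *
s=ctrl.get_state();print(s["position"],s["ft_force"],s["torque"],s["joint_torque"],s["grip_width"])
E
```

```text
[0.48333535 0.14785525 0.10490988] [ 0.09512856  0.34010537 -5.11061583] [ 0.03860522 -0.02216454  0.03514778] [ 1.01600375e-02 -3.53073084e+01  1.22279897e+00 -3.08689070e+01
  2.47546256e-02  8.40503024e-02  1.05461879e-04] 0.7005300324558102
```

Fz went from about 0 to −5.1 N, which makes this the heavy tin. I'll read it again while carrying it over.

Emit:
{"name": "servo_tool", "arguments": {
  "commands": [
    [[0, 0, 0, -35, 0, 0, 50], [0, 0, 0, -35, -20, -5, 50], [0, 0, 0, -35, -60, -15, 50], [0, 0, 0, -35, -100, -24, 50], [0, 0, 0, -35, -135, -33, 50]]
  ]
}}

```text
time: 3.9
position: [0.62, 0.1151, 0.1397]
tool_rot: [-1.211, 1.209, 1.211]
ft_force: [0.1, 0.2, -6.0]
grip_width: 0.701
```

Emit:
{"name": "servo_tool", "arguments": {
  "commands": [
    [[0, 0, 0, 0, -30, -7, 50], [0, 0, 0, 0, -45, -10, 50], [0, 0, 0, 0, -51, -12, 50], [0, 0, 0, 0, -51, -12, 50], [0, 0, 0, 0, -51, -12, 50]]
  ]
}}

```text
time: 4.53
position: [0.6691, 0.104, 0.1404]
tool_rot: [-1.21, 1.209, 1.212]
ft_force: [0.5, 0.3, -5.7]
grip_width: 0.697
```

```bash
python3 - <<'E'
from h import *
s=ctrl.get_state();print(s["position"],s["ft_force"],s["grip_width"])
a=vision.get_image("scene");b=vision.get_image("side")
f=lambda i,x,y:cv2.resize(i[y:y+150,x:x+150],None,fx=2.6,fy=2.6,interpolation=2)
cv2.imwrite("pics/p2.png",np.hstack([f(a,240,140),f(b,220,50)])[:,:,::-1])
E
```

```text
[0.66910665 0.10395723 0.14036991] [ 0.48956142  0.28667783 -5.69312332] 0.6974390124665868
```

View pics/p2.png

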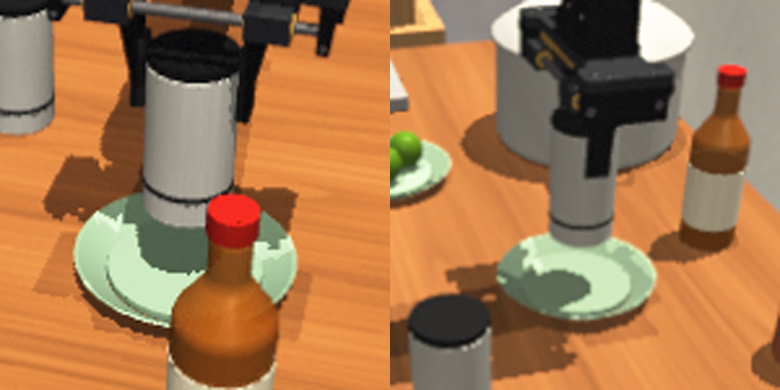

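The weight is confirmed: Fz is −5.7 N with the tin well clear of the counter, about 0.58 kg. The tin hangs upright over the middle of the saucer. In the enlarged crop, the tin's bottom and the saucer centre are both near column 188 (scene) and 579 (side). Lowering it gently.

Emit:
{"name": "servo_tool", "arguments": {
  "commands": [
    [[0, 0, 0, 20, 0, 0, 50], [0, 0, 0, 40, 0, 0, 50], [0, 0, 0, 49, 0, 0, 50], [0, 0, 0, 52, 0, 0, 50], [0, 0, 0, 52, 0, 0, 50]]
  ]
}}

```text
time: 5.25
position: [0.6702, 0.1034, 0.0886]
tool_rot: [-1.21, 1.208, 1.21]
ft_force: [0.0, 0.4, -5.5]
grip_width: 0.703
```

Emit:
{"name": "servo_tool", "arguments": {
  "commands": [
    [[0, 0, 0, 1, 0, 0, 50], [0, 0, 0, 2, 0, 0, 50], [0, 0, 0, 3, 0, 0, 50], [0, 0, 0, 3, 0, 0, 50]]
  ]
}}

```text
time: 5.75
position: [0.6699, 0.1034, 0.0856]
tool_rot: [-1.21, 1.208, 1.21]
ft_force: [1.0, -0.2, -4.8]
grip_width: 0.7
```

Emit:
{"name": "servo_tool", "arguments": {
  "commands": [
    [[0, 0, 0, 0.5, 0, 0, 50], [0, 0, 0, 1, 0, 0, 50], [0, 0, 0, 1, 0, 0, 50]]
  ]
}}

```text
time: 6.12
position: [0.6701, 0.1035, 0.0848]
tool_rot: [-1.21, 1.208, 1.21]
ft_force: [0.1, -0.3, -4.6]
grip_width: 0.701
```

Emit:
{"name": "servo_tool", "arguments": {
  "commands": [
    [[0, 0, 0, 0.5, 0, 0, 50], [0, 0, 0, 1, 0, 0, 50], [0, 0, 0, 1, 0, 0, 50], [0, 0, 0, 1, 0, 0, 50]]
  ]
}}

```text
time: 6.62
position: [0.6707, 0.1035, 0.0847]
tool_rot: [-1.211, 1.207, 1.209]
ft_force: [-0.4, -0.5, 3.5]
grip_width: 0.699
```

Emit:
{"name": "servo_tool", "arguments": {
  "commands": [
    [[0, 0, 0, 0.5, 0, 0, 50], [0, 0, 0, 1, 0, 0, 50], [0, 0, 0, 1, 0, 0, 50], [0, 0, 0, 1, 0, 0, 50]]
  ]
}}

```text
time: 7.12
position: [0.671, 0.1035, 0.0847]
tool_rot: [-1.211, 1.206, 1.209]
ft_force: [-2.0, -0.3, 8.2]
grip_width: 0.701
```

The tin is in contact. I'll back off 1 mm, open, and rise.

Emit:
{"name": "servo_tool", "arguments": {
  "commands": [
    [[0, 0, 0, -1, 0, 0, 50], [0, 0, 0, -1, 0, 0, 66], [0, 0, 0, -1, 0, 0, 76], [0, 0, 0, -1, 0, 0, 87], [0, 0, 0, -1, 0, 0, 87]]
  ]
}}

```text
time: 7.75
position: [0.6698, 0.1033, 0.0832]
tool_rot: [-1.21, 1.209, 1.211]
ft_force: [1.0, -0.5, -0.4]
grip_width: 0.974
```

Emit:
{"name": "servo_tool", "arguments": {
  "commands": [
    [[0, 0, 0, -15, 0, 0, 87], [0, 0, 0, -40, 0, 0, 87], [0, 0, 0, -90, 0, 0, 87], [0, 0, 0, -140, 0, 0, 87], [0, 0, 0, -150, 0, 0, 87]]
  ]
}}

```text
time: 8.38
position: [0.6723, 0.1033, 0.2398]
tool_rot: [-1.213, 1.201, 1.205]
ft_force: [0.4, 0.3, 0.2]
grip_width: 0.998
```

Emit:
{"name": "servo_tool", "arguments": {
  "commands": [
    [[0, 0, 0, 0, 50, 0, 87], [0, 0, 0, 0, 100, 0, 87], [0, 0, 0, 0, 120, 0, 87], [0, 0, 0, 0, 120, 0, 87]]
  ]
}}

```text
time: 8.88
position: [0.5489, 0.1035, 0.234]
tool_rot: [-1.21, 1.207, 1.211]
ft_force: [-0.0, 0.9, 0.6]
grip_width: 1.0
```

```bash
python3 - <<'E'
from h import *
s=ctrl.get_state();print(s["time"],s["position"],s["ft_force"],s["grip_width"])
a=vision.get_image("scene");b=vision.get_image("side")
f=lambda i,x,y:cv2.resize(i[y:y+150,x:x+150],None,fx=2.6,fy=2.6,interpolation=2)
cv2.imwrite("pics/p3.png",np.hstack([f(a,240,140),f(b,220,50)])[:,:,::-1])
E
```

```text
8.875 [0.54890533 0.10347353 0.23400662] [-0.02567684  0.89293783  0.63135462] 0.9997468831077942
```

View pics/p3.png

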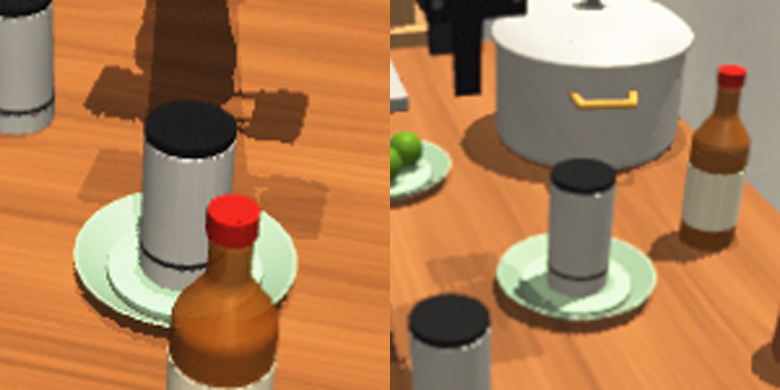

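The tin stands upright. Its axis lies on the saucer's centreline in both views: columns 187 against 186 (scene), and 579 against 577 (side). The gripper is clear and the other tins haven't been touched.

```bash
python3 -c "
from bench import close_job
print(close_job())"
```

```text
the job is handed in; nothing more can be done
None
```

The full tin is standing upright in the middle of the empty celadon saucer, and I have handed the job in.

- **Finding it:** The first tin I lifted, the one nearest the saucers, read about −5.1 to −6.0 N. That is roughly 0.55 kg, within the full tin's 0.51–0.65 kg and well above the 1.7 N of an empty one. I therefore didn't lift the other two.
- **Setting it down:** I lowered it in steps of 1 mm or less until the force changed sign, reaching about 8 N of contact. Then I backed off 1 mm and let go.
- **Last checks:** The scene and side views both showed it upright and within about 2 mm of the saucer's centre. The gripper was clear, with force readings under 1 N, and about 9 of the 64 s had been used. The other two tins were never touched. The last crops showed only one of them, still standing on the counter.
- **Disagreement:** The first position estimates from the two cameras differed by about 15 mm, because I had read the lid centres slightly low. The wrist camera view and a second reading settled the grasp to within a few millimetres.

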